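# Set and latch the monitor-board test jig

### The job

Get the test jig ready for the monitor board clamped on it. With a fingertip, roll the edge thumbwheel until the red level pointer points at the green mark on the gauge; and push the sprung probe carriage towards the board by its black knob, then across into the holding notch of the slot, so that it stays latched there by itself when let go instead of snapping back. Leave the drive, the screwdriver and the roll of tape lying where they are.

Things in the scene. Friction and masses are not known exactly. Their poses are not given: they have to be found in the camera images.
- jig: grey test console, 200 mm along its own x, 370 mm along its own y (-200 to +170), flat deck 50 mm above the bench; fixed. Origin: on the bench under the deck's middle; z up. On the deck: green board at its +y end (top 59 mm above the bench), aluminium gate plate in the middle, thumbwheel and arched level gauge at its -y end
- gate: aluminium gate plate of the jig, fixed, 67 x 90 mm, top 74 mm above the bench; origin and axes as the jig. Its J-shaped slot guides the knob's 8 mm stem: a lane along +y, a crossing at its +y end, and the notch (holding pocket) on the -x side, behind a yellow tooth 4 mm thick with a rounded end
- knob_mid (a point): centre, half-way up, of the upright black knob on the probe carriage: a cylinder 24 mm across, 78 to 120 mm above the bench (this point: 99 mm). It moves with the knob; axes as the jig. Released, it springs back to x +10, y -40 mm of the jig
- probe (a joint): travel of the carriage (blue head) and knob along the jig's +y, m: 0 at rest, 0.050 at the stop. A spring pushes it back, 2 N at 0 to 10 N at the stop. Beyond 0.044 the knob can cross past the tooth; once it is 0.014 or more across, letting the carriage back drops it behind the tooth, where it stays latched at about 0.036
- knob (a joint): travel of the knob across the carriage, along the jig's -x, m: 0 in the straight lane, 0.020 at the stop, 0.014 to 0.020 when latched. A weak spring (0.7 to 2 N) pushes it back to 0
- wheel_top (a point): top of the untouched ribbed black thumbwheel (jig x 0, y -115 mm, 58 mm above the bench; fixed point; axes as the jig). Radius 22 mm, 12 mm wide, axle along the jig's y; only 8 mm shows above the deck, to be stroked on top along the jig's x. Its bearing yields: sinks up to 3 mm (2 N to start, 8 N at the bottom). About 1 N at the rim turns it; it stays where left
- wheel (a joint): angle of the thumbwheel and the red pointer on its shaft, rad: 0 when the pointer is upright, growing as the wheel's top and the pointer move towards the jig's +x; starts at -0.95 to -0.6, stops at -1.1 and 1.1. Stroking the wheel's top by 22 mm turns it 1 rad
- pointer_tip (a point): tip of the red level pointer, a 3 mm bar fixed to the wheel's shaft, which it turns about with the wheel: 50 mm from the wheel's axle (which lies 36 mm above the bench along the jig's y, at x 0), at y -175 mm of the jig, just over the white arch of the gauge. It dips with the wheel when that is pressed, and it cannot be pushed itself
- mark_mid (a point): middle of the green mark on the white arch (arch 14 mm wide, top 33 mm above the deck, upright in the jig's x-z plane), 50 mm from the same axle; 16 mm long along the arch. It stands elsewhere each time, always 0.55 to 1.8 rad further round towards the jig's +x than the pointer at the start
- drive_mid (a point): centre of a loose aluminium hard drive, 147 x 102 x 26 mm; leave it alone
- driver_grip (a point): handle of a loose orange screwdriver; leave it alone
- tape: loose yellow roll of tape, 90 mm across, 24 mm high, origin under its middle; leave it alone

How it is judged:
By the outcome, as a careful person would: the job done as asked, in the order asked, and still so for the second after the job is handed in, with the robot touching nothing.
It also fails if it takes over 45 s, if anything falls off the work surface, if the arm or the gripper's body presses on something with over 40 N, if the wrist force passes 120 N, or if a joint passes its speed limit or range.

### The arm

A 7-joint arm with a two-finger parallel gripper is mounted at the origin on the work surface. World frame = base frame: x ahead of the robot, y to its left, z up, the work surface at z = 0. Lengths are in m, angles in rad, forces in N, time in s.
With the tool pointing down it reaches from about 0.425 to 0.825 m from the base axis. Payload 3.6 kg.
Tool frame: the origin (TCP) lies at the very end of the fingers, on their centre line; the grasp point (between the pads) lies 19 mm behind it; y points along the fingers, z is the direction in which the jaws open and shut, and the axes are right-handed (so a half turn about y gives the same grasp; the last joint's range is limited). The gripper opens to 93 mm and grips with 3 to 60 N. Pads are 15 mm wide; open, the fingers measure 128 mm over their backs; the gripper's body (75 mm by 188 mm) begins 65 mm behind the grasp point.
Start: joints at [1.131, 0.615, -0.013, 1.423, 0.008, 1.103, -0.04], TCP at [0.261, -0.595, 0.219] pointing down, gripper open.
Joint ranges: [-3.12, 3.12], [-0.3, 2.06], [-1.34, 1.32], [0.26, 2.42], [-1.36, 4.5], [0.01, 1.98], [-2.84, 2.84]. Speed limits (rad/s): [2.79, 2.79, 3.14, 3.14, 3.14, 3.14, 3.14].

### API

Orientations are given as a unit quaternion [w, x, y, z].
In Python, from station import robot gives the robot as it stands.
- The arm moves only by the shell command python3 -m crank 'ROWS'. ROWS is JSON, a list that holds one entry, the list of rows, each a list of 5 numbers: the shift along the world's x, y, z in mm, then the turn about the world's z in rad, then the closure in counts, from 0 (fully open) to 255 (shut). In form: [[[x, y, z, turn, grip], ...]]. A call has 1 to 12 rows; each row is the pose to reach, as a shift and turn from the pose measured when the call began; what a row does not reach only later rows make up. A row lasts 1/12 s, in which the tool goes at most 41.7 mm and 7.16 degrees, less where a joint would pass 70% of its speed; a pose out of reach is approached as far as the arm can. A call with a gripper value outside its range is refused whole. The fingers move at their own pace and stop on an object; the grip force is fixed at half the most. Time passes only in rows, so rows that repeat a pose let the fingers close. It gives the time, the measured TCP pose, the force and the opening at its end, in the units of the state.
- robot.state(): the state, without advancing time (a new reading comes with each control period).
- robot.get_image(name): name is "scene" or "top" or "wrist"; returns a dict with "pixels" (384x512x3 uint8, red, green, blue), "z_map" (384x512 float32, m along the optical axis (not along the pixel's ray), 0 where there is no reading), "camera_matrix" (3x3 intrinsics, pixels), "R" (3x3) and "t" (3): a world point X has camera coordinates R X + t. Camera axes: x right, y down, z forward; pixel columns grow to the right and rows downward; lengths in m; the calibration is good to about 2 mm. A picture is of the moment at which its call begins.
- robot.hand_in(): hands the job in, once; it reports no verdict.
The state is a dict: "time": time; "q": joint angles; "joint_velocities": joint speeds; "effort": joint torques, N m; "position": TCP position; "orientation": TCP orientation; "contact_force": force on the tool from outside, world axes, zero at the start; "torque": the same for the moment, N m; "grip_width": opening from 0.0 (shut) to 1.0 (fully open).
Only numpy, scipy, OpenCV 4.12 (cv2) and the standard library are available. Lean on these libraries where they do the work, as an engineer would, in place of code of your own. Each camera call takes 0.05 s, during which the arm holds its last target. There are 200 camera calls.

## Working session

There is one attempt and no reset: what is moved stays moved. The work goes in short steps, Python scripts to look and compute and a shell command to move; the robot and the scene stay as the last step left them, time stands still between calls to the robot, and variables do not carry over. Pictures are saved under pics/ and viewed, about 8 in all and at most 12, crops included, and the job is handed in when it is done.

```bash
mkdir -p pics; ls; cat > h.py <<'E'
import numpy as np, cv2
from station import robot
def grab(n,save=None):
    d=robot.get_image(n)
    if save: cv2.imwrite('pics/'+save,d['pixels'][:,:,::-1])
    return d
def pts(d):
    K=np.array(d['camera_matrix']);R=np.array(d['R']);t=np.array(d['t']);z=d['z_map']
    v,u=np.mgrid[:z.shape[0],:z.shape[1]]
    c=np.stack([(u-K[0,2])/K[0,0]*z,(v-K[1,2])/K[1,1]*z,z],-1)
    return (c-t)@R
def plane(d,u,v,h):
    K=np.array(d['camera_matrix']);R=np.array(d['R']);t=np.array(d['t'])
    o=-R.T@t; r=R.T@np.array([(u-K[0,2])/K[0,0],(v-K[1,2])/K[1,1],1]); return o+r*(h-o[2])/r[2]
E
python3 - <<'E'
from h import *
a=grab('scene');b=grab('top')
cv2.imwrite('pics/a.png',cv2.resize(np.hstack([a['pixels'],b['pixels']])[:,:,::-1],(800,300),interpolation=cv2.INTER_AREA))
cv2.imwrite('pics/top.png',cv2.resize(b['pixels'][:,:,::-1],(800,600)))
np.savez('top.npz',**b);np.savez('scene.npz',**a)
print(robot.state())
E
```

```text
pics
{'time': 0.1, 'q': array([ 1.13150261,  0.61581104, -0.01261847,  1.42471478,  0.00807857,
        1.10344397, -0.04040894]), 'joint_velocities': array([ 4.58480525e-05, -2.48483348e-03,  8.47571289e-05, -4.07535613e-03,
        7.29396139e-04, -1.37455771e-03, -4.36578352e-04]), 'effort': array([ 1.19536722e-03, -4.60040045e+01,  2.10205335e-01, -1.66245693e+01,
       -6.11398369e-02,  1.69762911e-02,  9.91897286e-05]), 'position': array([ 0.26048946, -0.59473777,  0.21761238]), 'orientation': array([ 0.14475537, -0.1450991 ,  0.69289976, -0.69129014]), 'contact_force': array([ 0.26854177, -0.3248755 ,  0.15820071]), 'torque': array([0.04033541, 0.00879087, 0.01378576]), 'grip_width': 1.0015573638147728}
```

View pics/top.png

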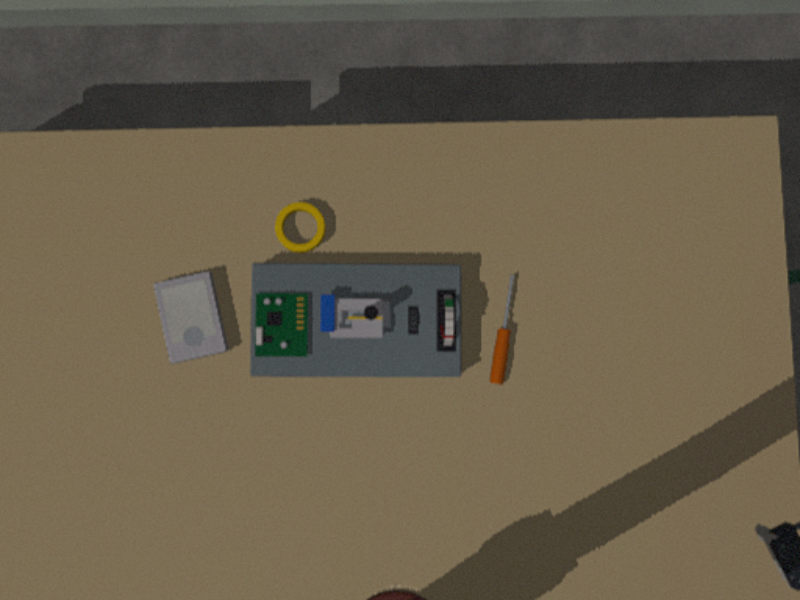

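View pics/a.png

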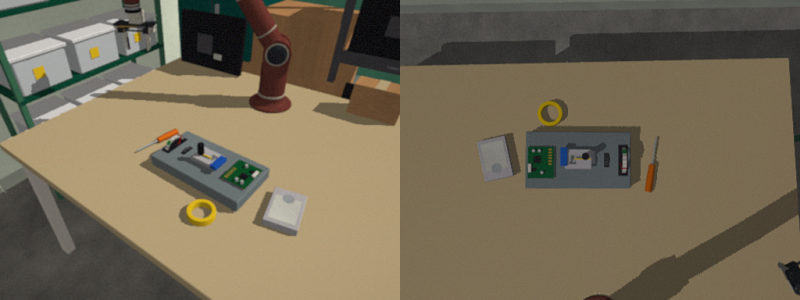

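The top view shows the jig with its +y end to the left (world +y), the gauge at about (447,320), the wheel at (413,320) and the knob at (371,312). The drive, tape and screwdriver lie clear of it. Next I measure the jig pose.

```bash
python3 - <<'E'
from h import *
d=dict(np.load('top.npz'));P=pts(d)
z=P[...,2]; 
print('table z',np.median(z[250:280,50:200]))
m=((z>0.043)&(z<0.056)&(d['z_map']>0)).astype(np.uint8)
m[:, :155]=0; m[:150]=0;m[260:]=0
m=cv2.morphologyEx(m,cv2.MORPH_OPEN,np.ones((3,3)))
n,l,s,c=cv2.connectedComponentsWithStats(m);i=1+s[1:,4].argmax();print(s[i])
cs,_=cv2.findContours((l==i).astype(np.uint8),cv2.RETR_EXTERNAL,cv2.CHAIN_APPROX_NONE)
c=cs[0][:,0];W=np.array([plane(d,u,v,.05)[:2] for u,v in c])
r=cv2.minAreaRect((W*1000).astype(np.float32));print(r);print(cv2.boxPoints(r))
hsv=cv2.cvtColor(d['pixels'],cv2.COLOR_RGB2HSV)
k=((z>.1)&(z<.135)&(hsv[...,2]<70)).astype(np.uint8);k[:,:155]=0;k[:150]=0;k[260:]=0;k[:,300:]=0
print('knob',k.sum(),P[k>0].mean(0))
np.set_printoptions(precision=4,suppress=True)
E
```

```text
table z 0.0007185770507825652
[ 160  168  135   73 6837]
((586.6769409179688, 57.13427734375), (367.6928405761719, 198.14129638671875), 88.26323699951172)
[[ 482.07986 -123.62509]
 [ 680.1301  -129.63028]
 [ 691.27405  237.89365]
 [ 493.22375  243.89883]]
knob 63 [0.59428573 0.03070009 0.11960485]
```

```bash
python3 -m crank '[[[324,545,0,-0.44,255],[324,545,0,-0.44,255],[324,545,0,-0.44,255],[324,545,0,-0.44,255],[324,545,0,-0.44,255],[324,545,0,-0.44,255],[324,545,0,-0.44,255],[324,545,0,-0.44,255],[324,545,0,-0.44,255],[324,545,0,-0.44,255],[324,545,0,-0.44,255],[324,545,0,-0.44,255]]]'
```

```text
time: 1.1
position: [0.5163, -0.1634, 0.2176]
orientation: [-0.01, 0.009, 0.708, -0.706]
contact_force: [1.2, -0.5, -0.2]
grip_width: 0.191
```

```bash
python3 -m crank '[[[34,60,0,0,255],[67,120,0,0,255],[67,120,0,0,255],[67,120,0,0,255],[67,120,0,0,255],[67,120,0,0,255]]]'; python3 - <<'E'
from h import *
d=grab('wrist');np.savez('w1.npz',**d)
cv2.imwrite('pics/w1.png',cv2.resize(d['pixels'][:,:,::-1],(800,600)))
print(robot.state()['position'],robot.state()['grip_width'],-np.array(d['R']).T@d['t'])
E
```

```text
time: 1.6
position: [0.5829, -0.043, 0.2169]
orientation: [-0.01, 0.008, 0.708, -0.706]
contact_force: [-0.5, -1.4, 0.1]
grip_width: 0.003
[ 0.58243816 -0.044984    0.21710951] 0.008117143532449557 [ 0.65125747 -0.04472519  0.38272285]
```

View pics/w1.png

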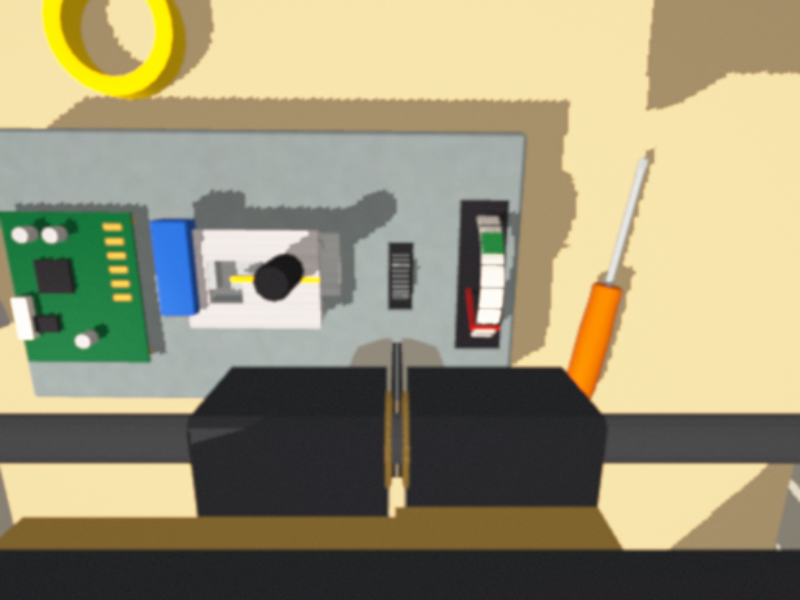

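The wrist view shows the knob at (277,278), the wheel at (400,276), the green mark at (492,243), the red pointer tip at (485,328) and the closed fingertip at (397,345). Next I compute the angles.

```bash
cat >> h.py <<'E'
O=np.array([.5871,.0721,0]);yaw=-.0303
def setO(x,y,a):
    global O,yaw
    O=np.array([x,y,0]);yaw=a
def jig(P):
    c,s=np.cos(yaw),np.sin(yaw); return (P-O)@np.array([[c,-s,0],[s,c,0],[0,0,1]])
def cyl(d,us,vs,r=.050,h=.036):
    # ray onto cylinder of radius r about the axle
    K=np.array(d['camera_matrix']);R=np.array(d['R']);t=np.array(d['t']);out=[]
    o=jig((-R.T@t)[None])[0]
    for u,v in zip(us,vs):
        p=jig((R.T@(np.array([(u-K[0,2])/K[0,0],(v-K[1,2])/K[1,1],1])-t))[None])[0];e=p-o
        a=e[0]**2+e[2]**2;b=2*(o[0]*e[0]+(o[2]-h)*e[2]);c=o[0]**2+(o[2]-h)**2-r*r
        q=b*b-4*a*c
        out.append(o+e*(-b-np.sqrt(q))/(2*a) if q>0 else [np.nan]*3)
    return np.array(out)
def gauge(d):
    P=jig(pts(d));hsv=cv2.cvtColor(d['pixels'],cv2.COLOR_RGB2HSV).astype(int);H,S,V=hsv[...,0],hsv[...,1],hsv[...,2]
    reg=(P[...,1]<-.155)&(P[...,1]>-.2)&(abs(P[...,0])<.07)&(P[...,2]>.045)
    g=reg&(H>45)&(H<85)&(S>100);r=reg&((H<8)|(H>172))&(S>140)
    res={}
    for n,m in(('green',g),('red',r)):
        v,u=np.nonzero(m);C=cyl(d,u,v);A=np.arctan2(C[:,0],C[:,2]-.036);Q=P[m]
        D=np.arctan2(Q[:,0],Q[:,2]-.036);rad=np.hypot(Q[:,0],Q[:,2]-.036)
        k=(abs(C[:,1]+.175)<.004) if n=='red' else np.isfinite(A)
        k2=rad>.04
        res[n]=(A[k].min()+A[k].max())/2 if k.any() else None
        print(n,m.sum(),'px',u.min(),u.max(),v.min(),v.max(),'cyl y',np.round([C[:,1].min(),C[:,1].max()],4),'ang med',np.median(A[k]),'range',A[k].min(),A[k].max(),'depth ang',np.median(D[k2]),'rad',np.median(rad),'jx,y,z',np.round(np.median(Q,0),4))
    return res
E
python3 - <<'E'
from h import *
d=dict(np.load('w1.npz'));J=jig(pts(d));hsv=cv2.cvtColor(d['pixels'],cv2.COLOR_RGB2HSV).astype(int);V=hsv[...,2]
m=(abs(J[...,0])<.03)&(abs(J[...,1]+.115)<.02)&(V<90)&(J[...,2]>.03)
Q=J[m];print('wheel slot',m.sum(),Q.min(0),Q.max(0),(Q.min(0)+Q.max(0))/2)
m=(abs(J[...,0])<.04)&(abs(J[...,1]+.04)<.03)&(V<90)&(J[...,2]>.112)
Q=J[m];print('knob top',Q.min(0),Q.max(0),(Q.min(0)+Q.max(0))/2)
m=(abs(J[...,2]-.05)<.004)&(V>60)&(J[...,1]<0)&(J[...,0]>0)
# deck +x edge and -y edge
Q=J[m]
for y in(-.18,-.12,-.06,-.01):
    k=abs(Q[:,1]-y)<.004;print('xedge',y,Q[k,0].max())
for x in (.03,.06,.09):
    k=abs(Q[:,0]-x)<.004;print('yedge',x,Q[k,1].min())
m=(abs(J[...,2]-.05)<.003);print('deck z',np.median(J[...,2][m]))
m=(J[...,1]>-.02)&(J[...,1]<.08)&(hsv[...,0]>100)&(hsv[...,0]<125)&(hsv[...,1]>150)
Q=J[m];print('blue',Q.min(0),Q.max(0))
print(gauge(d))
E
```

```text
wheel slot 13979 [-0.02825431 -0.13499975  0.04812357] [ 0.02999952 -0.09500104  0.34228991] [ 0.0008726  -0.1150004   0.19520674]
knob top [-0.00293029 -0.06999941  0.11210958] [ 0.03068086 -0.03306902  0.33916251] [ 0.01387528 -0.05153421  0.22563604]
xedge -0.18 0.09582017356742022
xedge -0.12 0.09552287397888022
xedge -0.06 0.09619990330122909
xedge -0.01 0.0959573655923392
yedge 0.03 -0.2018684187191125
yedge 0.06 -0.2019306232470197
yedge 0.09 -0.2018293397435213
deck z 0.0499163580993511
blue [-0.02451249  0.01915654  0.07146564] [0.0382086  0.04342653 0.0840217 ]
green 179 px 308 322 149 161 cyl y [-0.1837 -0.1694] ang med 0.5218412227302168 range 0.3948956035595993 0.6578996330636059 depth ang 0.5598352041755714 rad 0.04610311650863227 jx,y,z [ 0.0242 -0.1777  0.0748]
red 161 px 298 319 184 211 cyl y [-0.1867 -0.1596] ang med -0.7327689226238051 range -0.7780399545863035 -0.7311389852793357 depth ang -0.6521469474418627 rad 0.04104778964291158 jx,y,z [-0.0283 -0.1672  0.0659]
{'green': np.float64(0.5263976183116026), 'red': np.float64(-0.7545894699328196)}
```

```bash
python3 - <<'E'
from h import *
d=dict(np.load('w1.npz'));J=jig(pts(d));hsv=cv2.cvtColor(d['pixels'],cv2.COLOR_RGB2HSV).astype(int);V=hsv[...,2]
m=(abs(J[...,0])<.03)&(abs(J[...,1]+.115)<.015)&(V<80)&(J[...,2]>.03)&(J[...,2]<.064)
Q=J[m];print('wheel slot',m.sum(),Q.min(0),Q.max(0),(Q.min(0)+Q.max(0))/2)
m=(abs(J[...,0])<.04)&(abs(J[...,1]+.04)<.03)&(V<90)&(J[...,2]>.114)&(J[...,2]<.13)
Q=J[m];print('knob top',Q.min(0),Q.max(0),(Q.min(0)+Q.max(0))/2)
m=(abs(J[...,2]-.0735)<.003)&(abs(J[...,0])<.08)&(abs(J[...,1])<.1)&(hsv[...,1]<40)&(V>120)
Q=J[m];print('gate',Q.min(0),Q.max(0),(Q.min(0)+Q.max(0))/2)
E
```

```text
wheel slot 325 [-0.02739335 -0.12619249  0.04812357] [ 0.01954157 -0.10925799  0.05949539] [-0.00392589 -0.11772524  0.05380948]
knob top [-0.00293029 -0.05392313  0.11406667] [ 0.01829531 -0.03306902  0.12234319] [ 0.00768251 -0.04349608  0.11820493]
gate [-0.03580287 -0.06226686  0.07050854] [0.03159135 0.02894886 0.07645534] [-0.00210576 -0.016659    0.07348194]
```

```bash
python3 -m crank '[[[-9,0,-40,0,255],[-9,0,-80,0,255],[-9,0,-120,0,255],[-9,0,-150,0,255],[-9,0,-156,0,255],[-9,0,-159,0,255],[-9,0,-160,0,255],[-9,0,-160,0,255]]]'
```

```text
time: 2.32
position: [0.5749, -0.0462, 0.059]
orientation: [-0.01, 0.011, 0.707, -0.707]
contact_force: [-0.9, -0.0, 0.7]
grip_width: 0.006
```

```bash
python3 -m crank '[[[-1,1,-3,0,255],[-1,1,-3,0,255],[-1,1,-3,0,255]]]';  python3 -m crank '[[[2,0,0,0,255],[5,0,0,0,255],[8,0,0,0,255],[11,0,0,0,255],[14,0,0,0,255],[14,0,0,0,255]]]'; python3 - <<'E'
from h import *
setO(.5848,.07,-.0303)
d=grab('wrist','w2.png');print(gauge(d));print(robot.state()['position'],robot.state()['contact_force'])
E
```

```text
time: 2.57
position: [0.5757, -0.0454, 0.0577]
orientation: [0.009, -0.013, -0.707, 0.707]
contact_force: [1.1, -0.8, 2.6]
grip_width: 0.004
time: 3.07
position: [0.5907, -0.0454, 0.0577]
orientation: [0.008, -0.013, -0.707, 0.707]
contact_force: [-0.3, -0.4, 1.7]
grip_width: 0.003
green 727 px 355 384 199 226 cyl y [-0.1808 -0.1671] ang med 0.574243597629358 range 0.44101578491782595 0.7279533293431374 depth ang 0.5953065978002072 rad 0.047297584890933296 jx,y,z [ 0.0264 -0.175   0.075 ]
red 53 px 380 390 257 263 cyl y [-0.1835 -0.1785] ang med 0.1190441927764936 range 0.10858703032020196 0.11904504354843055 depth ang 0.11329736811852861 rad 0.05088372726702286 jx,y,z [ 0.0057 -0.181   0.0866]
{'green': np.float64(0.5844845571304816), 'red': np.float64(0.11381603693431626)}
[ 0.59068312 -0.04542342  0.05770776] [-0.12657323 -0.26491426  2.55605525]
```

View pics/w2.png

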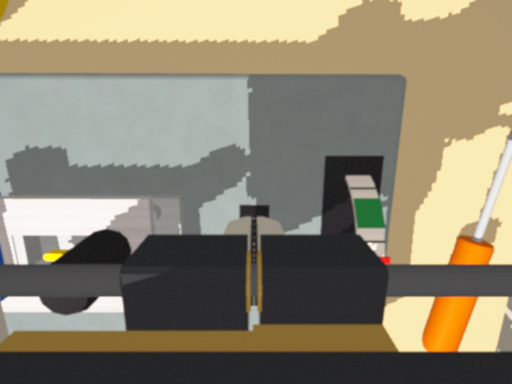

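The stroke turned the wheel: the red tip is at about (385,260), just below the green mark at (369,213). I now re-stroke about 10 mm.

```bash
python3 -m crank '[[[0,0,8,0,255],[-8,0,10,0,255],[-16,0,10,0,255],[-16,0,5,0,255],[-16,0,0,0,255],[-16,0,-1,0,255],[-16,0,-1,0,255]]]';  python3 -m crank '[[[2,0,0,0,255],[4,0,0,0,255],[6,0,0,0,255],[8,0,0,0,255],[8,0,0,0,255],[8,0,0,0,255]]]'; python3 - <<'E'
from h import *
setO(.5848,.07,-.0303)
d=grab('wrist','w3.png');print(gauge(d));print(robot.state()['position'],robot.state()['contact_force'])
E
```

```text
time: 3.7
position: [0.5746, -0.0454, 0.0566]
orientation: [0.008, -0.013, -0.707, 0.707]
contact_force: [-1.2, -1.1, 4.7]
grip_width: 0.001
time: 4.2
position: [0.5834, -0.0456, 0.0568]
orientation: [0.008, -0.014, -0.707, 0.707]
contact_force: [-0.7, -1.6, 4.1]
grip_width: 0.006
green 505 px 356 385 186 213 cyl y [-0.1806 -0.1672] ang med 0.6249011537526654 range 0.4392221695593081 0.7256449703540302 depth ang 0.6499363828081788 rad 0.04738511191246734 jx,y,z [ 0.0284 -0.1751  0.0735]
red 432 px 332 440 198 296 cyl y [-0.2172 -0.1541] ang med 0.550848815551462 range 0.5301840221882461 0.5717184325066839 depth ang 0.5524675172269314 rad 0.048126735527164774 jx,y,z [ 0.0249 -0.1657  0.0767]
{'green': np.float64(0.5824335699566692), 'red': np.float64(0.550951227347465)}
[ 0.58347213 -0.04559877  0.0568215 ] [ 1.0295111  -0.58706606  3.92485844]
```

```bash
python3 -m crank '[[[0,0,12,0,255],[0,0,50,0,255],[0,0,60,0,255],[0,0,60,0,255]]]'; python3 - <<'E'
from h import *
setO(.5848,.07,-.0303)
d=grab('wrist');cv2.imwrite('pics/w4.png',cv2.resize(d['pixels'][:,:,::-1],(800,600)));print(gauge(d));print(robot.state()['position'],robot.state()['contact_force'])
E
```

```text
time: 4.58
position: [0.5858, -0.0455, 0.1202]
orientation: [0.005, -0.017, -0.707, 0.707]
contact_force: [-0.1, 0.5, -0.1]
grip_width: 0.008
green 224 px 327 346 170 188 cyl y [-0.1808 -0.1676] ang med 0.6182454803517996 range 0.4391645942002378 0.7152650139206128 depth ang 0.6509347414270596 rad 0.04736486200038185 jx,y,z [ 0.0286 -0.1749  0.0735]
red 239 px 312 349 180 199 cyl y [-0.1826 -0.156 ] ang med 0.5120142460073138 range 0.482637501288171 0.5417760482120566 depth ang 0.5035375478994103 rad 0.04586505621890246 jx,y,z [ 0.022  -0.1658  0.0767]
{'green': np.float64(0.5772148040604252), 'red': np.float64(0.5122067747501138)}
[ 0.58427229 -0.04540355  0.11824032] [0.32705239 0.36608793 0.12343902]
```

View pics/w4.png

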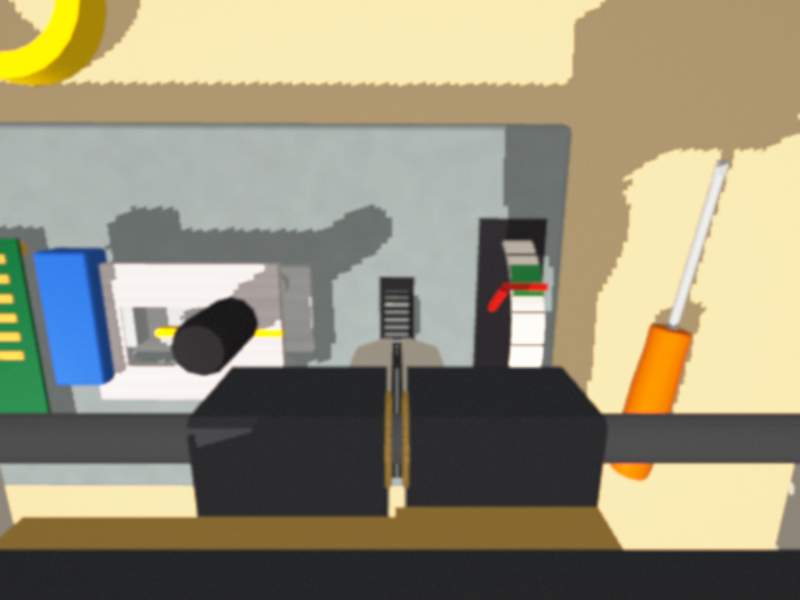

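The pointer is at (518,287), inside the green mark but low (0.51 against 0.58 rad). I nudge it 1.5 mm more.

```bash
python3 -m crank '[[[-4,0,-35,0,255],[-4,0,-54,0,255],[-4,0,-60,0,255],[-4,0,-62,0,255],[-4,0,-62,0,255],[-4,0,-62,0,255],[-3,0,-62,0,255],[-2,0,-62,0,255],[-2,0,-62,0,255],[-2,0,-62,0,255]]]';  python3 -m crank '[[[0,0,12,0,255],[0,0,50,0,255],[0,0,60,0,255],[0,0,60,0,255],[0,0,60,0,255]]]'; python3 - <<'E'
from h import *
setO(.5848,.07,-.0303)
d=grab('wrist','w5.png');np.savez('w5.npz',**d);print(gauge(d));print(robot.state()['position'],robot.state()['contact_force'])
E
```

```text
time: 5.47
position: [0.5822, -0.0452, 0.0564]
orientation: [-0.006, 0.015, 0.707, -0.707]
contact_force: [-0.8, 0.6, 4.7]
grip_width: 0.004
time: 5.88
position: [0.5821, -0.0451, 0.1162]
orientation: [-0.006, 0.015, 0.707, -0.707]
contact_force: [-0.2, 1.7, -0.0]
grip_width: 0.003
green 284 px 330 349 170 184 cyl y [-0.1807 -0.1676] ang med 0.5368547159337598 range 0.4365068598322248 0.6424730295927271 depth ang 0.554827823559727 rad 0.047486950451755855 jx,y,z [ 0.025  -0.1749  0.0763]
red 296 px 314 417 163 296 cyl y [nan nan] ang med 0.6900403133996209 range 0.6739422034965046 0.7227611605040865 depth ang 0.687025612470709 rad 0.04289378147579348 jx,y,z [ 0.0276 -0.1655  0.0696]
{'green': np.float64(0.5394899447124759), 'red': np.float64(0.6983516820002955)}
[ 0.5812545  -0.04504555  0.11525594] [-0.39017714 -0.66096456  1.02524393]
```

```bash
python3 -m crank '[[[0,0,-30,0,255],[0,0,-50,0,255],[0,0,-55,0,255],[0,0,-55,0,255],[0,0,-59,0,255],[0,0,-59,0,255],[0,0,-59,0,255],[-1,0,-59,0,255],[-2,0,-59,0,255],[-2,0,-59,0,255],[-2,0,-59,0,255]]]';  python3 -m crank '[[[0,0,12,0,255],[0,0,50,0,255],[0,0,60,0,255],[0,0,60,0,255],[0,0,60,0,255]]]'; python3 - <<'E'
from h import *
setO(.5848,.07,-.0303)
d=grab('wrist','w6.png');np.savez('w6.npz',**d);print(gauge(d));print(robot.state()['position'],robot.state()['contact_force'])
cv2.imwrite('pics/w6c.png',cv2.resize(d['pixels'][130:250,270:390,::-1],(600,600),interpolation=cv2.INTER_NEAREST))
E
```

```text
time: 6.85
position: [0.5802, -0.0449, 0.0569]
orientation: [-0.006, 0.015, 0.707, -0.707]
contact_force: [0.8, 0.1, 5.1]
grip_width: 0.01
time: 7.27
position: [0.5798, -0.0451, 0.1173]
orientation: [-0.006, 0.015, 0.707, -0.707]
contact_force: [0.1, -0.5, -0.7]
grip_width: 0.004
green 323 px 329 349 164 180 cyl y [-0.181  -0.1675] ang med 0.5597258863022899 range 0.4436578698366019 0.683760549556186 depth ang 0.5826114880796842 rad 0.04740946629118932 jx,y,z [ 0.026  -0.175   0.0755]
red 289 px 313 349 157 186 cyl y [-0.1826 -0.1557] ang med 0.7503504069747073 range 0.7333093341635076 0.785218820743691 depth ang 0.7391993355769299 rad 0.04098494178253395 jx,y,z [ 0.0283 -0.1654  0.0666]
{'green': np.float64(0.5637092096963939), 'red': np.float64(0.7592640774535993)}
[ 0.57909094 -0.04500789  0.11621144] [ 0.22182665 -0.02826023  0.08953821]
```

View pics/w6c.png

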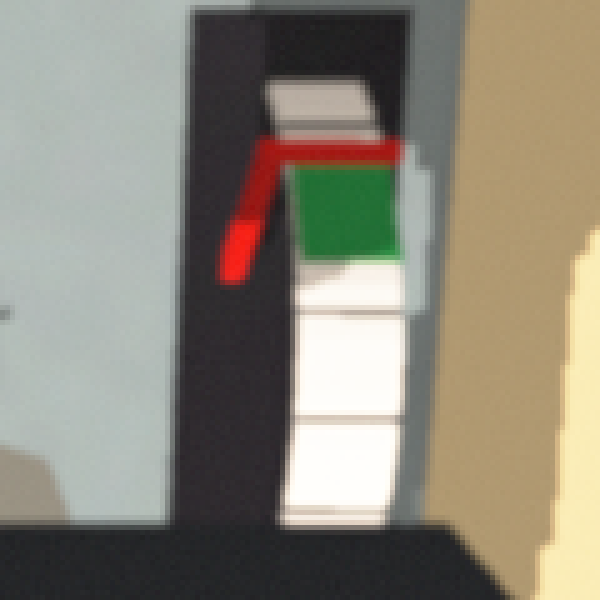

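The pointer is now past the mark: pressing itself adds a rotation. I'll settle just above the wheel, press slowly, then watch the pointer while correcting.

```bash
cat > g.py <<'E'
from h import *
setO(.5848,.07,-.0303)
d=grab('wrist','g%d.png'%int(100*robot.state()['time']));s=robot.state();r=gauge(d)
print(r,s['position'],s['contact_force'])
E
python3 -m crank '[[[3,0,-30,0,255],[3,0,-48,0,255],[3,0,-54,0,255],[3,0,-54,0,255],[3,0,-54,0,255],[3,0,-54,0,255]]]'; python3 g.py; python3 -m crank '[[[0,0,-2,0,255],[0,0,-4,0,255],[0,0,-5,0,255],[0,0,-5,0,255],[0,0,-5,0,255]]]'; python3 g.py
```

```text
time: 7.82
position: [0.5826, -0.0452, 0.0627]
orientation: [-0.007, 0.015, 0.707, -0.707]
contact_force: [0.5, -0.7, 0.6]
grip_width: 0.002
green 657 px 353 381 183 208 cyl y [-0.1806 -0.1671] ang med 0.5633215440139262 range 0.43608442428564875 0.7114489476251705 depth ang 0.5858628740701985 rad 0.047384603048168245 jx,y,z [ 0.0261 -0.1749  0.0753]
red 492 px 330 437 174 296 cyl y [-0.2269 -0.1542] ang med 0.7731367053443677 range 0.7480163888225575 0.7988796234557893 depth ang 0.7606933336511947 rad 0.04456886562220487 jx,y,z [ 0.0308 -0.1656  0.0684]
{'green': np.float64(0.5737666859554096), 'red': np.float64(0.7734480061391734)} [ 0.58280982 -0.04513757  0.06305972] [ 0.59207428  0.69287156 -0.07671915]
time: 8.28
position: [0.583, -0.0451, 0.0584]
orientation: [-0.006, 0.015, 0.707, -0.707]
contact_force: [-1.2, 0.8, 1.7]
grip_width: 0.003
green 695 px 356 385 185 211 cyl y [-0.1807 -0.1671] ang med 0.5739538536070515 range 0.43977703161652776 0.7185994493721151 depth ang 0.5901129668225809 rad 0.04733952447756435 jx,y,z [ 0.0262 -0.1748  0.0752]
red 516 px 332 441 177 296 cyl y [-0.2195 -0.1541] ang med 0.7665238980904805 range 0.7422778461022206 0.8039499956493503 depth ang 0.7577041635087794 rad 0.044243851286027466 jx,y,z [ 0.031  -0.1655  0.0684]
{'green': np.float64(0.5791882404943214), 'red': np.float64(0.7731139208757855)} [ 0.58302822 -0.04514327  0.05834469] [-0.17236501 -0.29909114  1.41829962]
```

```bash
python3 -m crank '[[[0,0,-1,0,255],[0,0,-2,0,255],[0,0,-2,0,255]]]'; python3 g.py;  python3 -m crank '[[[-1,0,0,0,255],[-2,0,0,0,255],[-3,0,0,0,255],[-4,0,0,0,255],[-4,0,0,0,255],[-4,0,0,0,255]]]'; python3 g.py
```

```text
time: 8.58
position: [0.5831, -0.0451, 0.0566]
orientation: [-0.006, 0.015, 0.707, -0.707]
contact_force: [-1.4, -0.2, 4.6]
grip_width: 0.002
green 744 px 357 386 185 213 cyl y [-0.1806 -0.1671] ang med 0.5738849482728146 range 0.43135192579816234 0.7282753655346621 depth ang 0.5978569346951603 rad 0.04732488647858979 jx,y,z [ 0.0265 -0.175   0.075 ]
red 499 px 333 441 177 296 cyl y [-0.2172 -0.1543] ang med 0.7760014385212501 range 0.7518365038656052 0.8133206844620267 depth ang 0.7831492481233191 rad 0.04481724178809249 jx,y,z [ 0.0318 -0.1655  0.0679]
{'green': np.float64(0.5798136456664122), 'red': np.float64(0.7825785941638159)} [ 0.5831041  -0.04516809  0.05668577] [-0.54352618 -0.97217359  5.08794428]
time: 9.13
position: [0.5793, -0.0451, 0.0568]
orientation: [-0.006, 0.015, 0.707, -0.707]
contact_force: [2.2, 0.5, 4.6]
grip_width: 0.005
green 487 px 357 387 178 205 cyl y [-0.1808 -0.1672] ang med 0.5181842512404549 range 0.43731361993050183 0.72513218774433 depth ang 0.5374905976809939 rad 0.04746264125269738 jx,y,z [ 0.0243 -0.175   0.0767]
red 499 px 333 439 184 296 cyl y [-0.2215 -0.1539] ang med 0.6019602692503574 range 0.5805868883777981 0.6344705272008548 depth ang 0.6088912241277454 rad 0.047590567084037416 jx,y,z [ 0.0269 -0.1658  0.0744]
{'green': np.float64(0.5812229038374159), 'red': np.float64(0.6075287077893265)} [ 0.57934143 -0.04506362  0.05681831] [0.79905884 0.85908079 4.06239378]
```

Within 0.03 rad of the mark. I lift straight up slowly and check.

```bash
python3 -m crank '[[[0,0,1,0,255],[0,0,2,0,255],[0,0,4,0,255],[0,0,8,0,255],[0,0,40,0,255],[0,0,60,0,255],[0,0,60,0,255],[0,0,60,0,255]]]'; python3 g.py; python3 - <<'E'
import cv2,glob,os
f=max(glob.glob('pics/g*.png'),key=os.path.getmtime);print(f)
cv2.imwrite('pics/c7.png',cv2.resize(cv2.imread(f)[120:270],(800,234)))
E
```

```text
time: 9.85
position: [0.5794, -0.0452, 0.1176]
orientation: [-0.006, 0.016, 0.707, -0.707]
contact_force: [-0.0, 0.2, -1.0]
grip_width: 0.005
green 227 px 329 349 162 180 cyl y [-0.1808 -0.1677] ang med 0.5068003376674619 range 0.4350085466784623 0.7073442293121125 depth ang 0.5322747110882972 rad 0.04750624058609305 jx,y,z [ 0.024  -0.1749  0.0768]
red 272 px 313 350 166 190 cyl y [-0.1823 -0.1558] ang med 0.5961575915288002 range 0.5658722938509403 0.6115426065847217 depth ang 0.5825100643571517 rad 0.044164713043812774 jx,y,z [ 0.0242 -0.1655  0.0728]
{'green': np.float64(0.5711763879952874), 'red': np.float64(0.588707450217831)} [ 0.57846757 -0.04506431  0.11644677] [-1.1003756   0.05138672 -0.3911664 ]
pics/g985.png
```

View pics/c7.png

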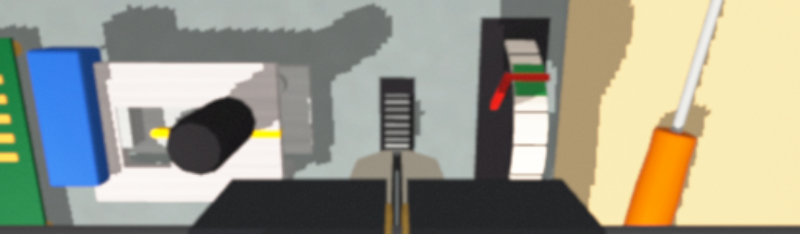

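The pointer lies across the middle of the green mark, at (530,77) in the crop. Now the knob.

```bash
python3 -m crank '[[[0,0,35,0,100],[8,30,45,0,100],[15,65,45,0,100],[15,75,45,0,100],[15,75,45,0,100],[15,75,45,0,100],[15,75,45,0,100]]]'; python3 - <<'E'
from h import *
setO(.5848,.07,-.0303)
d=grab('wrist','w8.png');cv2.imwrite('pics/w8.png',cv2.resize(d['pixels'][:,:,::-1],(640,480)));P=pts(d);V=d['pixels'].max(2)
m=(P[...,2]>.117)&(P[...,2]<.124)&(V<90)&(abs(P[...,0]-.594)<.025)&(abs(P[...,1]-.03)<.025)
Q=P[m];print(m.sum(),Q.min(0),Q.max(0),(Q.min(0)+Q.max(0))/2);s=robot.state();print(s['position'],s['grip_width'])
E
```

```text
time: 10.48
position: [0.5924, 0.0274, 0.1602]
orientation: [0.008, -0.015, -0.706, 0.708]
contact_force: [0.7, -0.4, -0.1]
grip_width: 0.458
653 [0.58276745 0.01928131 0.11704013] [0.60377676 0.04041235 0.12194627] [0.5932721  0.02984683 0.1194932 ]
[0.59264843 0.02707402 0.16045202] 0.49814923448100135
```

View pics/w8.png

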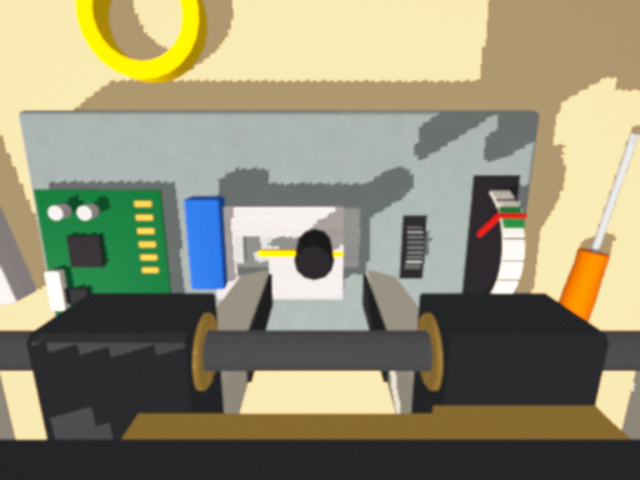

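The knob at (314,253) sits between the open fingers. I descend and grip it.

```bash
python3 -m crank '[[[1,2,-20,0,100],[1,2,-45,0,100],[1,2,-65,0,100],[1,2,-72,0,100],[1,2,-72,0,100],[1,2,-72,0,255],[1,2,-72,0,255],[1,2,-72,0,255],[1,2,-72,0,255],[1,2,-72,0,255],[1,2,-72,0,255]]]'
```

```text
time: 11.45
position: [0.594, 0.0293, 0.0891]
orientation: [0.008, -0.016, -0.706, 0.708]
contact_force: [-0.9, -0.1, 2.1]
grip_width: 0.25
```

```bash
python3 -m crank '[[[0,8,0,0,255],[0,16,0,0,255],[1,24,0,0,255],[1,32,0,0,255],[1,40,0,0,255],[1,45,0,0,255],[1,47,0,0,255],[1,47,0,0,255],[1,47,0,0,255],[1,47,0,0,255]]]'
```

```text
time: 12.28
position: [0.5953, 0.0722, 0.0892]
orientation: [0.009, -0.016, -0.704, 0.71]
contact_force: [0.3, -10.1, 0.9]
grip_width: 0.252
```

```bash
python3 -m crank '[[[0,4,0,0,255],[0,7,0,0,255],[0,7,0,0,255],[0,7,0,0,255]]]'; python3 - <<'E'
from h import *
setO(.5848,.07,-.0303)
d=grab('wrist');cv2.imwrite('pics/w9.png',cv2.resize(d['pixels'][:,:,::-1],(640,480)));P=jig(pts(d));V=d['pixels'].max(2)
hsv=cv2.cvtColor(d['pixels'],cv2.COLOR_RGB2HSV)
m=(hsv[...,0]>100)&(hsv[...,0]<125)&(hsv[...,1]>150)&(P[...,2]>.06)&(P[...,2]<.09)
Q=P[m];print('blue',m.sum(),Q.min(0),Q.max(0));s=robot.state();print(jig(s['position'][None]),s['contact_force'])
E
```

```text
time: 12.62
position: [0.5954, 0.0753, 0.0892]
orientation: [0.009, -0.017, -0.702, 0.712]
contact_force: [0.6, -9.7, -0.7]
grip_width: 0.252
blue 2577 [0.00436708 0.06696679 0.06704664] [0.04125256 0.09122753 0.0840111 ]
[[0.01050982 0.00541119 0.08917531]] [ -0.27067708 -10.26644575  -0.13816724]
```

View pics/w9.png

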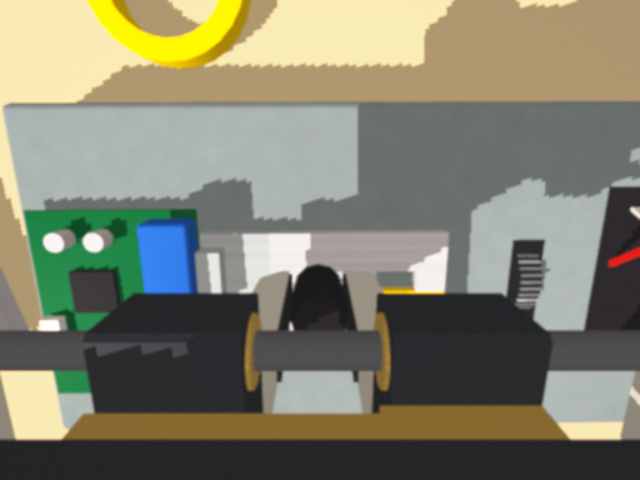

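The knob at (318,290) is firmly gripped, and the blue head shows about 45.7 mm of travel. I push a little further, then across.

```bash
python3 -m crank '[[[0,4,0,0,255],[0,6,0,0,255],[0,6,0,0,255],[-4,6,0,0,255],[-8,6,0,0,255],[-12,6.5,0,0,255],[-16,6.5,0,0,255],[-19,6.5,0,0,255],[-19,6.5,0,0,255],[-19,6.5,0,0,255]]]'
```

```text
time: 13.5
position: [0.577, 0.0776, 0.0892]
orientation: [0.01, -0.018, -0.7, 0.714]
contact_force: [1.6, -8.9, -0.8]
grip_width: 0.249
```

```bash
python3 -m crank '[[[-1,-2,0,0,255],[-1,-4,0,0,255],[-1,-6,0,0,255],[-1,-8,0,0,255],[-1,-10,0,0,255],[-1,-10,0,0,255]]]'
```

```text
time: 14.0
position: [0.5768, 0.0657, 0.0892]
orientation: [0.01, -0.019, -0.699, 0.715]
contact_force: [1.5, -6.8, -1.7]
grip_width: 0.251
```

```bash
python3 -m crank '[[[0,0,0,0,255],[0,2,0,0,255],[0,2,0,0,255],[0,2,0,0,255]]]'
```

```text
time: 14.33
position: [0.5774, 0.0658, 0.0892]
orientation: [0.01, -0.02, -0.698, 0.716]
contact_force: [2.3, -7.1, -0.7]
grip_width: 0.253
```

```bash
python3 -m crank '[[[0,-1,0,0,255],[0,-2,0,0,255],[0,-3,0,0,255],[0,-3,0,0,255]]]'
```

```text
time: 14.67
position: [0.5775, 0.0653, 0.0892]
orientation: [0.009, -0.02, -0.699, 0.715]
contact_force: [-0.3, 0.4, -0.1]
grip_width: 0.252
```

The force dropped to zero with the carriage stopped at 36 mm, so it is resting behind the tooth. I release and rise.

```bash
python3 -m crank '[[[0,0,0,0,150],[0,0,0,0,120],[0,0,0,0,120],[0,0,0,0,120],[0,0,0,0,120],[0,0,30,0,120],[0,0,70,0,120],[0,-20,100,0,120],[0,-60,100,0,120],[0,-60,100,0,120],[0,-60,100,0,120]]]'; python3 g.py; python3 - <<'E'
from h import *
setO(.5848,.07,-.0303)
d=grab('wrist');cv2.imwrite('pics/w10.png',cv2.resize(d['pixels'][:,:,::-1],(640,480)));P=jig(pts(d));V=d['pixels'].max(2)
m=(P[...,2]>.117)&(P[...,2]<.124)&(V<90)&(abs(P[...,0])<.04)&(abs(P[...,1])<.05)
Q=P[m];print('knob',m.sum(),(Q.min(0)+Q.max(0))/2)
E
```

```text
time: 15.58
position: [0.5772, 0.0013, 0.1897]
orientation: [0.011, -0.022, -0.698, 0.715]
contact_force: [1.3, -0.4, 0.8]
grip_width: 0.528
green 98 px 356 370 145 158 cyl y [-0.18   -0.1676] ang med 0.5016819051039956 range 0.432663269164248 0.7051688508996341 depth ang 0.5194843176619501 rad 0.047345997348408365 jx,y,z [ 0.0237 -0.1751  0.0773]
red 195 px 341 372 148 168 cyl y [-0.1827 -0.152 ] ang med 0.592981552856839 range 0.5705473771778139 0.6157338165652197 depth ang 0.5836783780347643 rad 0.03824094931562946 jx,y,z [ 0.0228 -0.1656  0.0683]
{'green': np.float64(0.5689160600319411), 'red': np.float64(0.5931405968715169)} [0.57699786 0.0040982  0.1890331 ] [-0.58805854  0.97622866 -0.54001977]
knob 523 [-0.00820747 -0.00593507  0.1194093 ]
```

View pics/w10.png

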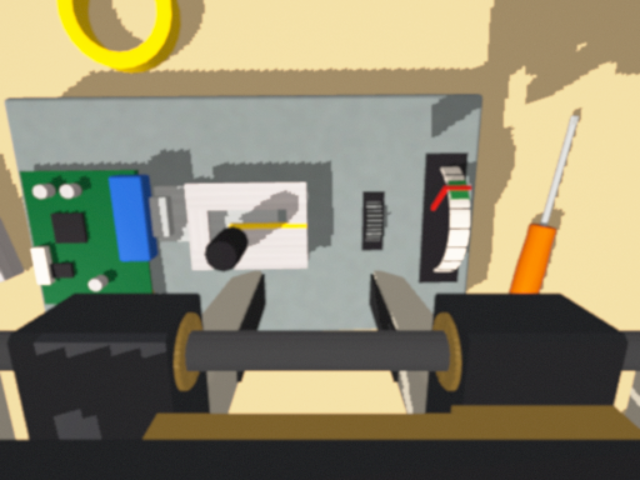

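The knob stays latched at (226,250), on the -x side of the yellow tooth with nothing holding it. The pointer lies on the green mark at (457,188). I hand in.

```bash
python3 -c "
from station import robot
print(robot.hand_in())"
```

```text
the job is handed in; nothing more can be done
None
```

I did both parts in the order asked and handed the job in at about 15.7 s of the 45 s allowed. The hand-in reports no verdict.

- **Thumbwheel:** I stroked it with the closed fingertips. One press and the correction after it overshot, leaving the pointer at 0.76 rad, past the mark. I pressed more slowly and brought it back while watching the pointer. The last check has the pointer at 0.59 rad and the mark's middle at about 0.57 to 0.58 rad, so the pointer is inside the green. The mark spans roughly 0.43 to 0.73 rad.
- **Probe carriage:** I gripped the knob instead of just pushing it. I moved it about 48 mm along and 18 mm across, then let it back behind the tooth. The force fell to zero before I released it. With the gripper clear, the knob stayed at jig x -8, y -6 mm, which is about 34 to 36 mm of travel and 18 mm across.
- **Other checks:** I never touched the drive, screwdriver or tape. Logged contact forces stayed at about 10 N or below.
- **Disagreement between cameras:** The top and wrist cameras differed by 2 to 4 mm on where the jig is. I used a value in between.

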